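# Load the curing chamber through its spring gate

## Task

Load the printed blocks into the curing chamber: press the paddle beside the chute down with one fingertip to swing the gate up, keep it held open, and with the other finger push the tray by its upright tab along the chute until it is fully home against the back of the chamber. The gate must not touch the tray or the blocks, and must stay held open until the whole body of the tray is past it; then let it close behind the tray. Only push and press, lift nothing, leave the blocks untouched in their pockets, and do not disturb the things standing nearby.

Things in the scene. Friction and masses are not known exactly. Their poses are not given: they have to be found in the camera images.
- loader: Fixed curing loader: aluminium base with a straight chute into a white chamber (amber window, grey finned lamp head, 98 mm high). Origin: on the table plane, chute's middle line, plane of the shut gate. x points along the chute INTO the chamber, z up, y to the left of that. Chute floor z = 8 mm; chute walls at y = +-32.5 mm (inside), 5 mm thick, tops z = 29 mm, from x = -200 mm.
- axle (a point): Point on the axle of the rocker, which carries the gate in front and the paddle behind: loader x = -66 mm, y = -72 mm, 50 mm above the table. The axle runs across the chute (loader y).
- gate (a joint): Angle of the rocker, rad. 0 = gate shut, held by a spring; grows as the paddle is pressed down, stop at 0.56. At 0.46 the paddle is level, its top 50 mm above the table, and the gate clears the load. About 0.3 (shut) to 0.45 N m (open): some 2 N on the paddle 200 mm behind the axle, 7 N at 60 mm. It springs shut when released.
- paddle (a point): On the top face of the paddle, mid-width, 160 mm behind the axle; moves with it. The paddle is a flat steel plate right of the chute, loader y -45 to -99 mm, from 37 to 267 mm behind the axle. Gate shut: it rises to the rear at 0.46 rad (rear end about 168 mm above the table). Pressed level it lies 50 mm above the table all along, and a finger can slide along it.
- gate_edge (a point): Middle of the lower edge of the gate, a dark steel plate 60 mm wide and 44 mm high across the chute; moves with it. 18 mm above the table when shut, about 49 mm when the paddle is level. The load's top is 42 mm above the table.
- tray: Loose grey tray, about 0.3 kg, lying in the chute, 1.5 mm play each side. Origin: underside, middle of its body; x points into the chamber, z up. Body 86 mm long (x -43 to +43), 62 mm wide, walls 16 mm high, two pockets. A tongue 24 mm wide, 6 mm high runs from its rear to an upright push tab. It starts with its front edge 10 to 30 mm before the gate.
- tab (a point): On the rear face of the tray's push tab, on its middle line, 40 mm above the tray's underside (48 mm above the table). The tab is 50 mm wide, 6 mm thick and 70 mm high; its rear face is at tray x = -180 mm. The chamber's back wall, the end stop, is at loader x = +111 mm; with the tray home against it this point is at loader x = -112 mm, outside the gate, which shuts over the tongue.
- block_flat: Machined spacer block 25x40x18 mm, white, loose in the tray's rear pocket; origin under its centre.
- block_cube: Machined spacer block 30x30x30 mm, white, loose in the tray's front pocket; origin under its centre.
- linen_tester: Bystander: black folding magnifier, 40x40x42 mm, standing on the table; origin under its centre.
- counter: Bystander: round white tally counter, 52x46x21 mm, on the table; origin under its centre.
- small_tin: Bystander: small round ink tin, 61 mm across, 55 mm high, on the table; origin under its centre.

How it is judged:
On the way, in this order (a step that is already met when the one before it is completed fails the run):
1. a fingertip holds the gate open while the tray is still in front of it (value of joint gate above 0.36 rad and contact force between the fingers and gate above 0.3 N and x of tray in the frame of loader below -0.043 m), for 0.1 s.
2. the tray's body is wholly past the gate, which is still held open by a fingertip (value of joint gate above 0.3 rad and contact force between the fingers and gate above 0.3 N and x of tray in the frame of loader above 0.046 m), for 0.1 s.
At the end, for the whole second after the job is handed in: The tray rests in the chamber within 6 mm of its end stop, flat on the chute floor, both blocks lie flat in their own pockets, and the gate is shut (within 0.05 rad) behind the tray's body (x of tray in the frame of loader above 0.062 m and z of tray in the frame of loader below 0.012 m and value of joint gate below 0.05 rad and linear speed of tray below 0.01 m/s and x of block_flat in the frame of tray below -0.005 m and z of each of block_flat, block_cube in the frame of tray below 0.01 m and x of block_cube in the frame of tray above 0.005 m); the robot touches nothing.
It fails at once if the gate touches the tray or a block (more than 0.5 N) (contact force between gate and tray above 0.5 N or contact force between gate and block_flat above 0.5 N or contact force between gate and block_cube above 0.5 N).
It fails at once if the gate is let down (below 0.25 rad) while the tray's body is under it (value of joint gate below 0.25 rad and x of tray in the frame of loader between -0.04 and 0.04 m).
It fails at once if the tray is lifted or tipped (10 mm, 0.15 rad) (z of tray in the frame of loader above 0.018 m or angle between tray's own z axis and vertical above 0.15 rad).
It fails at once if the robot touches a block (contact force between any of the arm, the fingers and block_flat above 0.5 N or contact force between any of the arm, the fingers and block_cube above 0.5 N).
It fails at once if a thing standing nearby is moved by more than 15 mm (distance of any of linen_tester, counter, small_tin from where it was at the start of the episode above 0.015 m).
It also fails if it takes over 38 s, if anything falls off the work surface, if the arm or the gripper's body presses on something with over 40 N, if the wrist force passes 120 N, or if a joint passes its speed limit or range.

## Robot

A 7-joint arm with a two-finger parallel gripper is mounted at the origin on a cart in front of the work surface, level with it; the furniture and walls round the work are solid. World frame = base frame: x ahead of the robot, y to its left, z up, the work surface at z = 0. Lengths are in m, angles in rad, forces in N, time in s.
With the tool pointing down it reaches from about 0.425 to 0.95 m from the base axis. Payload 4.7 kg.
Tool frame: the origin (TCP) lies midway between the tips of the shut fingers; the grasp point (between the pads) lies 19 mm behind it; z points along the fingers, y is the direction in which the jaws open and shut (so a half turn about z gives the same grasp; the last joint's range is limited). The gripper opens to 87 mm and grips with 3 to 60 N. Pads are 19 mm wide; open, the fingers measure 117 mm over their backs; the gripper's body (75 mm by 190 mm) begins 51 mm behind the grasp point.
Start: joints at [1.226, 0.469, -0.049, 1.532, 0.024, 1.141, -0.082], TCP at [0.21, -0.642, 0.223] pointing down, gripper open.
Joint ranges: [-2.59, 2.59], [-0.33, 1.99], [-1.39, 1.29], [0.1, 2.45], [-1.04, 4.18], [0.21, 1.99], [-2.66, 2.66]. Speed limits (rad/s): [2.57, 2.57, 3.14, 3.14, 3.14, 3.14, 3.14].

## Interface

Orientations are given as a unit quaternion [x, y, z, w].
In Python, from workcell import * gives the robot as it stands. The module is installed in compiled form; this text tells all that it offers.
- The arm moves only by the tool send_rows, never from a script. Its argument "targets" is one flat list of numbers, 7 for each row, row after row: the shift along the tool's x, y, z in cm, then the turn, a rotation vector about the tool's x, y, z in degrees, then the closure, from -1 (fully open) to 1 (shut). In form: [x, y, z, rx, ry, rz, hand, x, y, z, rx, ry, rz, hand, ...]. A call has 1 to 10 rows; each row shifts and turns the commanded pose from where the row before left it, along the tool's axes as they then stand; what a row does not reach is not made up. A row lasts 1/12 s, in which the tool goes at most 41.7 mm and 7.16 degrees, less where a joint would pass 70% of its speed; a pose out of reach is approached as far as the arm can. A call is refused whole if a number of a shift passes 4.17 or a number of a turn 7.16, either way. A call with a gripper value outside its range is refused whole. The fingers move at their own pace and stop on an object; "squeeze" is the grip in N (left out, the last holds). Time passes only in rows, so rows that do not move let the fingers close. It gives the time, the measured TCP pose, the force and the opening at its end, in the units of the state.
- get_obs(): the state, without advancing time (a new reading comes with each control period).
- snapshot(name): name is "scene" or "top"; returns the picture (400x640x3 uint8, red, green, blue); there is no depth.
- camera_params(name): a dict with "vertical_fov" (degrees; the focal length in pixels is half the picture's height over the tangent of half this angle, whatever the lens; pixels are square), "cx", "cy" (the principal point, pixels), "eye" and "attitude" of the camera in the world. Camera axes: x right, y down, z forward; pixel columns grow to the right and rows downward; lengths in m; the calibration is good to about 2 mm. A picture is of the moment at which its call begins. camera_params takes no time and is no camera call.
- close_job(): hands the job in, once; it reports no verdict.
Trained networks look in the newest picture that a camera, given by its name, has taken for a name from the list of things; names that differ only in an ending like _2 or _b are one class to them, and where a whole thing is asked for, a point or a joint stands for the part that bears it (a point fixed in the world has none). Each returns a list of dicts, best first, with "confidence" (0 to 1); they miss things now and then, are a little off and sometimes report something else, mostly with a low value. They report only what shows in the picture. A call takes as long as a camera call.
- regions_of(query, camera): "mask" (400x640 bool, what is visible of it).
- place_of(query, camera): "centre" ([x, y, z] in m, in world coordinates, good to about 4 mm: a listed point, or the origin of a listed thing).
The state is a dict: "time_s": time; "joints": joint angles; "joint_vel": joint speeds; "joint_efforts": joint torques, N m; "eef_pos": TCP position; "orientation": TCP orientation; "force": force on the tool from outside, world axes, zero at the start; "wrist_torque": the same for the moment, N m; "gripper_width": finger opening in m.
Only numpy, scipy, OpenCV 4.12 (cv2) and the standard library are available. Lean on these libraries where they do the work, as an engineer would, in place of code of your own. Each camera call takes 0.05 s, during which the arm holds its last target.

## Working session

There is one attempt and no reset: what is moved stays moved. The work goes in short steps, Python scripts to look and compute and a tool call to move; the robot and the scene stay as the last step left them, time stands still between calls to the robot, and variables do not carry over. Pictures are saved under pics/ and viewed, and the job is handed in when it is done.

Besides the shell and the picture viewer there is one more tool, called after "Request:" as name(argument=value, ...), one argument or row to a line, values as JSON. send_rows: Moves the arm, as the interface text tells. Its arguments: {"type":"object","properties":{"targets":{"type":"array"},"squeeze":{"type":"number"}},"required":["targets"]}

```bash
mkdir -p pics; ls; python3 - <<'E'
from workcell import *
import cv2, numpy as np
o=get_obs(); print(o)
for n in("scene","top"):
    im=snapshot(n); cv2.imwrite(f"pics/{n}0.png",im[:,:,::-1]); print(n,camera_params(n))
    for q in("loader","axle","gate","paddle","gate_edge","tray","tab","block_flat","block_cube","linen_tester","counter","small_tin"):
        try:
            r=place_of(q,n); print(q,[(np.round(d["centre"],4).tolist(),round(d["confidence"],2)) for d in r[:2]])
        except Exception as e: print(q,e)
print(get_obs()["time_s"])
E
```

```text
pics
{'time_s': 0.0, 'joints': array([ 1.22608161,  0.46944088, -0.048609  ,  1.53370679,  0.02412371,
        1.14098669, -0.08231537]), 'joint_vel': array([ 0.0002506 ,  0.00090536, -0.00120132,  0.00024742,  0.00014023,
        0.00087202, -0.00031385]), 'joint_efforts': array([ 6.44722309e-05, -5.07974732e+01, -8.06937483e-02, -2.36153448e+01,
       -6.13870681e-02,  3.80162965e-02,  1.92912380e-04]), 'eef_pos': array([ 0.20947218, -0.64103837,  0.22149441]), 'orientation': array([ 9.87554980e-01,  1.57271120e-01, -1.96613995e-04, -9.57565016e-04]), 'force': array([0.6459017, 0.0116503, 0.3338739]), 'wrist_torque': array([ 0.00044362, -0.03427375,  0.00826424]), 'gripper_width': 0.08716005693646574}
scene {'vertical_fov': 52.3734592302935, 'cx': 318.08475046323025, 'cy': 200.3912916429373, 'eye': array([0.13071083, 0.60053624, 0.55703394]), 'attitude': array([-0.27213538,  0.83173472, -0.45849502,  0.15473208])}
loader [([0.7335, -0.1243, -0.0017], 0.55)]
axle [([0.6632, -0.1982, 0.0512], 0.73), ([0.6902, -0.1163, 0.0088], 0.54)]
gate it knows: axle, block_cube, block_flat, coun
[... 723 characters left out ...]
der [([0.7353, -0.1236, 0.0025], 0.57)]
axle [([0.6608, -0.1963, 0.0466], 0.72)]
gate it knows: axle, block_cube, block_flat, counter, gate_edge, linen_tester, loader, paddle, small_tin, tab, tray
paddle [([0.5224, -0.1897, 0.1277], 0.55)]
gate_edge [([0.7308, -0.1288, 0.0137], 0.94)]
tray [([0.676, -0.1237, 0.0072], 0.8)]
tab [([0.4911, -0.111, 0.0455], 0.77)]
block_flat [([0.6466, -0.125, 0.0103], 0.77)]
block_cube [([0.693, -0.1214, 0.0094], 0.62), ([0.6752, -0.1243, 0.0073], 0.21)]
linen_tester [([0.4776, 0.2291, -0.0021], 0.82), ([0.6938, -0.1218, 0.011], 0.65)]
counter [([0.3644, 0.1843, -0.0003], 0.57), ([0.6923, -0.1173, 0.0101], 0.39)]
small_tin [([0.5004, 0.127, -0.004], 0.68)]
1.2
```

View pics/scene0.png

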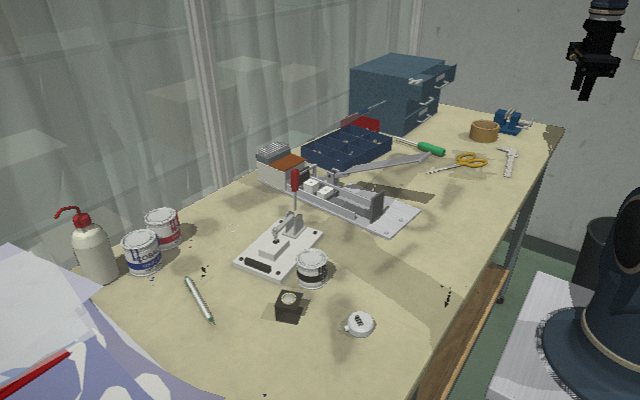

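View pics/top0.png

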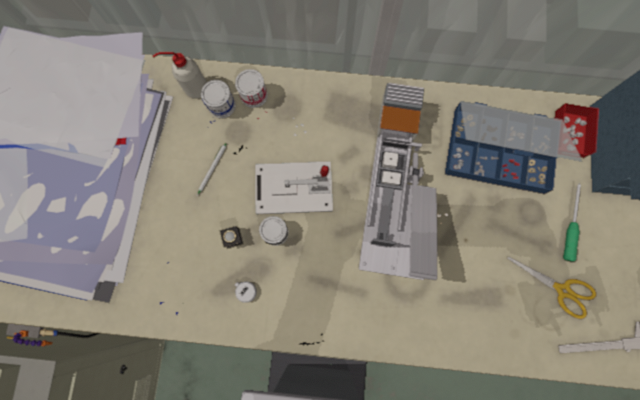

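The loader stands mid-table and points roughly along world +x. In the top view the chamber is at (402,110), the tab at (382,240) and the paddle at (425,230). The rear end of the chute faces the robot, and the bystanders are about 25 cm to the left. I'll fit the loader pose to the detections and check it with an overlay.

```bash
cat > h.py <<'E'
import numpy as np, cv2
from scipy.spatial.transform import Rotation as R
def proj(cp,P):
    P=np.atleast_2d(P); f=200/np.tan(np.radians(cp["vertical_fov"])/2)
    c=(P-cp["eye"])@R.from_quat(cp["attitude"]).as_matrix()
    return np.c_[cp["cx"]+f*c[:,0]/c[:,2],cp["cy"]+f*c[:,1]/c[:,2]]
def toW(p,L):
    L=np.atleast_2d(L); c,s=np.cos(p[2]),np.sin(p[2])
    return np.c_[p[0]+c*L[:,0]-s*L[:,1],p[1]+s*L[:,0]+c*L[:,1],L[:,2]]
def toL(p,W):
    W=np.atleast_2d(W); c,s=np.cos(p[2]),np.sin(p[2]); d=W[:,:2]-p[:2]
    return np.c_[c*d[:,0]+s*d[:,1],-s*d[:,0]+c*d[:,1],W[:,2]]
def lines(cp,im,p,tx,g=0.0):
    S=[]
    for y in(-.0325,.0325,-.0375,.0375): S.append(([-.2,y,.029],[0,y,.029],(0,255,0)))
    a=.46-g
    for y in(-.045,-.099): S.append(([-.066-.037*np.cos(a),y,.05+.037*np.sin(a)],[-.066-.267*np.cos(a),y,.05+.267*np.sin(a)],(0,0,255)))
    S.append(([-.066-.267*np.cos(a),-.045,.05+.267*np.sin(a)],[-.066-.267*np.cos(a),-.099,.05+.267*np.sin(a)],(0,0,255)))
    t=tx-.18
    for d in(0,.006): S.append(([t+d,-.025,.078],[t+d,.025,.078],(255,0,0)))
    b=[[tx-.043,-.031,.024],[tx+.043,-.031,.024],[tx+.043,.031,.024],[tx-.043,.031,.024]]
    for i in range(4): S.append((b[i],b[(i+1)%4],(255,0,255)))
    im=cv2.resize(im,None,fx=4,fy=4,interpolation=cv2.INTER_CUBIC)
    for A,B,col in S:
        q=proj(cp,toW(p,[A,B]))*4+1.5
        cv2.line(im,tuple(int(v) for v in q[0]),tuple(int(v) for v in q[1]),col,1,cv2.LINE_AA)
    return im
E
python3 - <<'E'
from workcell import *
from h import *
from scipy.optimize import least_squares
D={"loader":[[.7335,-.1243,0],[.7353,-.1236,0]],"axle":[[.6632,-.1982,.0512],[.6608,-.1963,.0466]],"paddle":[[.5194,-.184,.1226],[.5224,-.1897,.1277]],"gate_edge":[[.7308,-.1288,.0137]],"tray":[[.6727,-.1269,.006],[.676,-.1237,.007]],"tab":[[.4953,-.1171,.0467],[.4911,-.111,.0455]]}
def f(v):
    M={"loader":[0,0,0],"axle":[-.066,-.072,.05],"paddle":[-.2094,-.072,.121],"gate_edge":[0,0,.018],"tray":[v[3],0,.008],"tab":[v[3]-.18,0,.048]}
    return np.concatenate([(toW(v,M[k])-np.array(D[k]))[:,:2].ravel() for k in D])
r=least_squares(f,[.734,-.124,-.05,-.06],loss="soft_l1",f_scale=.004); v=r.x
print(v,np.degrees(v[2])); print(np.round(r.fun*1000,1))
for n,(x,y,w,h) in(("top",(345,70,110,215)),("scene",(240,120,200,130))):
    im=cv2.imread(f"pics/{n}0.png"); o=lines(camera_params(n),im,v,v[3])
    c=o[y*4:(y+h)*4,x*4:(x+w)*4]; 
    s=min(800/c.shape[1],600/c.shape[0],1); 
    if n=="top": c=cv2.rotate(c,cv2.ROTATE_90_CLOCKWISE); s=min(800/c.shape[1],600/c.shape[0])
    cv2.imwrite(f"pics/ov_{n}.png",cv2.resize(c,None,fx=s,fy=s,interpolation=cv2.INTER_AREA))
E
```

```text
[ 0.73297223 -0.12724113 -0.05409109 -0.05933946] -3.0991914400136666
[-0.5 -2.9 -2.3 -3.6 -0.   2.6  2.4  0.7  0.6 -3.8 -2.4  1.9  2.2  1.6
  1.   2.9 -2.3 -0.3 -1.3  2.8  2.9 -3.3]
```

View pics/ov_top.png

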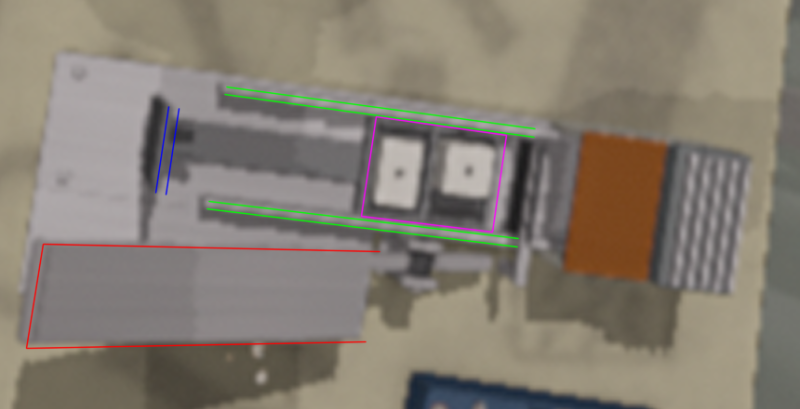

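View pics/ov_scene.png

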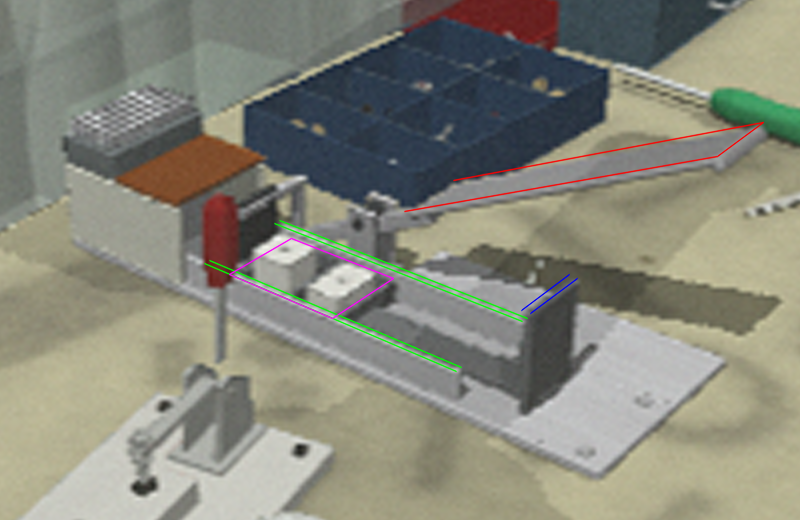

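The overlay shows the fit about 3 mm too far right in y and 3–5 mm too far forward. I'll use loader (0.730, -0.1245), yaw -3.1°, tray x ≈ -0.062. First I turn the jaws across the chute and carry the tool above the space behind the tab.

Request:
send_rows(
  targets=[0,0,-1,0,0,7,-0.38,0,0,-1,0,0,7,-0.38,0,0,-1,0,0,7,-0.38,1.6,-3.6,0,0,0,0,-0.38,1.6,-3.6,0,0,0,0,-0.38,1.6,-3.6,0,0,0,0,-0.38,1.6,-3.6,0,0,0,0,-0.38,1.6,-3.6,0,0,0,0,-0.38,1.6,-3.6,0,0,0,0,-0.38,1.6,-3.6,0,0,0,0,-0.38],
)

```text
time_s: 2.03
eef_pos: [0.3349, -0.3938, 0.2528]
orientation: [1.0, -0.025, 0.0, 0.0]
force: [0.9, -0.5, -0.0]
gripper_width: 0.0597
```

Request:
send_rows(
  targets=[1.5,-3.6,0,0,0,0,-0.38,1.5,-3.6,0,0,0,0,-0.38,1.5,-3.6,0,0,0,0,-0.38,1.5,-3.6,0,0,0,0,-0.38,1.5,-3.6,0,0,0,0,-0.38,1.5,-3.6,0,0,0,0,-0.38,1,-3,0,0,0,0,-0.38,0,0,0,0,0,0,-0.38],
)

```text
time_s: 2.7
eef_pos: [0.4493, -0.1477, 0.2532]
orientation: [1.0, -0.02, 0.001, -0.001]
force: [-0.3, -0.6, 0.8]
gripper_width: 0.0599
```

```bash
cat > look.py <<'E'
from workcell import *
from h import *
import sys
p=[.730,-.1245,-.0541]
def look(tag,qs=("tab","tray","gate_edge","paddle")):
    o=get_obs(); print("t",o["time_s"],"tcpL",np.round(toL(p,o["eef_pos"])[0]*1000,1),"F",np.round(o["force"],1),"w",round(o["gripper_width"],4),"rpy",np.round((R.from_quat(o["orientation"])).as_matrix()[:,0],3))
    out=[]
    for n,(x,y,w,h) in(("top",(340,70,120,220)),("scene",(230,90,220,160))):
        im=snapshot(n); cv2.imwrite(f"pics/{n}_{tag}.png",im[:,:,::-1]); c=im[y:y+h,x:x+w,::-1]
        if n=="top": c=cv2.rotate(c,cv2.ROTATE_90_CLOCKWISE)
        s=min(800/c.shape[1],590/c.shape[0]); cv2.imwrite(f"pics/z{n}_{tag}.png",cv2.resize(c,None,fx=s,fy=s,interpolation=cv2.INTER_CUBIC))
        for q in qs:
            r=place_of(q,n)[:1]
            for d in r: print(n,q,"L",np.round(toL(p,d["centre"])[0]*1000,1),round(d["confidence"],2))
E
python3 -c "
from look import *
look('a')"
```

```text
t 2.7 tcpL [-279.1  -38.4  253.2] F [-0.3 -0.6  0.8] w 0.0599 rpy [ 0.999 -0.039  0.002]
top tray L [-58.5  -6.6   5.6] 0.7
top gate_edge L [ 0.5 -4.1 16. ] 0.82
scene tab L [-234.    -1.6   47.8] 0.78
scene tray L [-57.6  -4.3   8.2] 0.65
scene gate_edge L [-1.7 -4.1 18.5] 0.79
scene paddle L [-206.2  -72.2  117.4] 0.7
```

View pics/zscene_a.png

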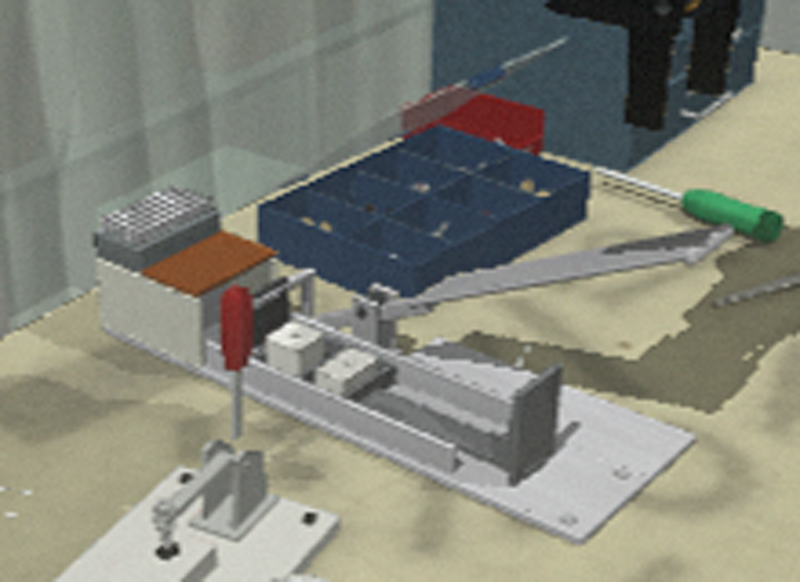

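View pics/ztop_a.png

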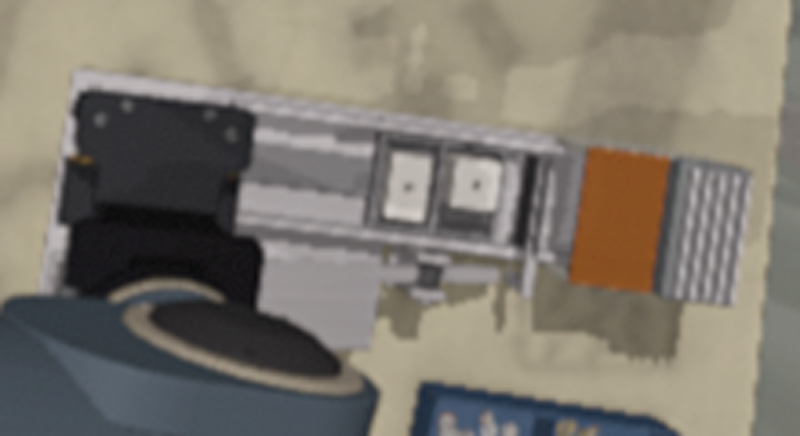

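The tool is behind the tab, with its front face about 25 mm clear. In the scene view both fingertips hang at (645,125) and (710,90). The yaw is 0.9° off. I'll correct that and descend onto the paddle.

Request:
send_rows(
  targets=[0,0,3,0,0,0.9,-0.38,0,0,3,0,0,0,-0.38,0,0,2,0,0,0,-0.38,0,0,1,0,0,0,-0.38,0,0,1,0,0,0,-0.38,0,0,1,0,0,0,-0.38,0,0,1,0,0,0,-0.38,0,0,1,0,0,0,-0.38],
)

```text
time_s: 3.87
eef_pos: [0.4474, -0.1553, 0.1225]
orientation: [0.999, -0.033, 0.001, 0.0]
force: [0.4, -0.5, 1.7]
gripper_width: 0.06
```

```bash
python3 -c "
from look import *
look('b',('paddle','gate_edge','tab'))"
```

```text
t 3.8667 tcpL [-280.6  -46.   122.5] F [ 0.4 -0.5  1.7] w 0.06 rpy [ 0.998 -0.067  0.002]
top paddle L [-213.5  -77.5  102. ] 0.7
top gate_edge L [ 4.8 -3.4 27.9] 0.92
top tab L [-2.373e+02  1.000e-01  4.700e+01] 0.85
scene paddle L [-213.5  -72.4   98.7] 0.7
scene gate_edge L [-1.8 -5.5 26.4] 0.58
scene tab L [-235.7   -6.5   50.3] 0.94
```

View pics/zscene_b.png

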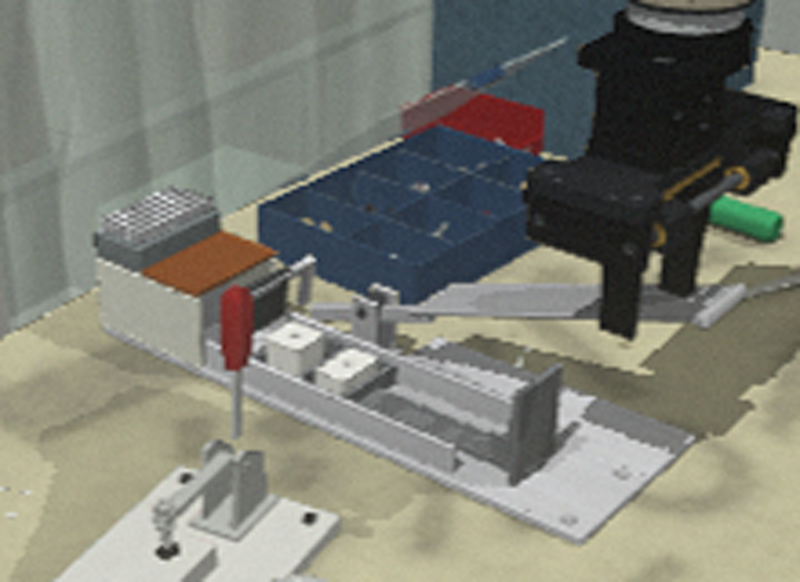

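The finger is on the paddle at (690,290), which is going down, and the gate edge is rising. I'll shift 8 mm back towards the chute and press to level.

Request:
send_rows(
  targets=[0,-0.4,0.5,0,0,-0.7,-0.38,0,-0.4,1,0,0,0,-0.38,0,0,1,0,0,0,-0.38,0,0,1,0,0,0,-0.38,0,0,1,0,0,0,-0.38,0,0,1,0,0,0,-0.38,0,0,1,0,0,0,-0.38,0,0,0.6,0,0,0,-0.38,0,0,0,0,0,0,-0.38,0,0,0,0,0,0,-0.38],
)

```text
time_s: 5.1
eef_pos: [0.4468, -0.147, 0.0511]
orientation: [1.0, -0.027, -0.001, -0.0]
force: [-0.6, 0.8, 2.2]
gripper_width: 0.0602
```

```bash
python3 -c "
from look import *
look('c',('paddle','gate_edge','tab'))"
```

```text
t 5.1 tcpL [-281.6  -37.7   51.1] F [-0.6  0.8  2.2] w 0.0602 rpy [ 0.999 -0.054 -0.001]
top gate_edge L [ 6.2 -4.5 46.7] 0.71
top tab L [-240.4   -1.2   47.5] 0.77
scene paddle L [-225.7  -71.7   52.9] 0.83
scene gate_edge L [ 5.2 -3.9 47.9] 0.8
scene tab L [-237.8   -3.2   47.4] 0.72
```

View pics/zscene_c.png

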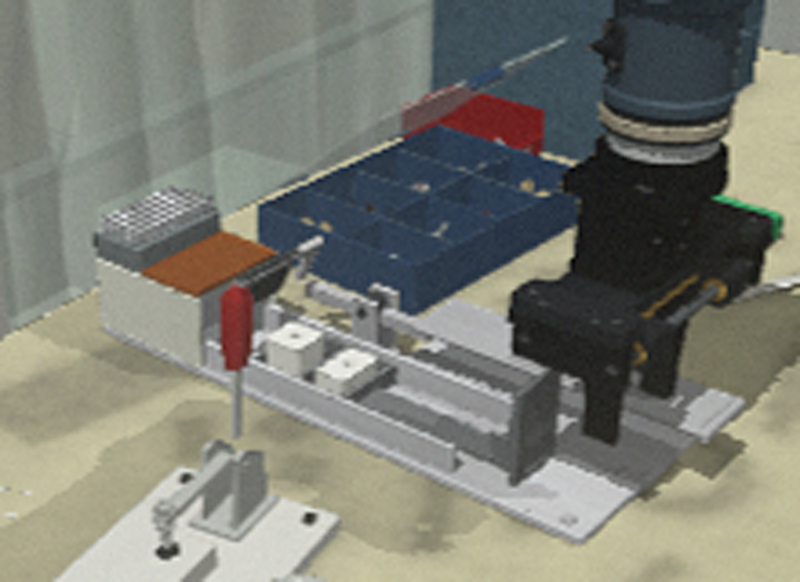

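The paddle is level at z = 51 mm and the gate edge is about 47 mm up, well over the load. I'll press 2 mm deeper and move forward to touch the tab.

Request:
send_rows(
  targets=[0.5,0,0.2,0,0,0,-0.38,0.6,0,0.1,0,0,0,-0.38,0.6,0,0,0,0,0,-0.38,0.5,0,0,0,0,0,-0.38,0.5,0,0,0,0,0,-0.38,0.3,0,0,0,0,0,-0.38,0.3,0,0,0,0,0,-0.38,0.3,0,0,0,0,0,-0.38,0,0,0,0,0,0,-0.38],
)

```text
time_s: 6.25
eef_pos: [0.4823, -0.1489, 0.0482]
orientation: [1.0, -0.027, -0.001, -0.0]
force: [-2.9, -0.2, 1.8]
gripper_width: 0.0601
```

```bash
python3 -c "
from look import *
look('d',('gate_edge','tab','tray'))"
```

```text
t 6.25 tcpL [-246.   -37.7   48.2] F [-2.9 -0.2  1.8] w 0.0601 rpy [ 0.999 -0.054 -0.002]
top gate_edge L [ 8.6 -4.8 47.2] 0.66
top tray L [-54.6  -5.1   4.9] 0.72
scene gate_edge L [ 4.1 -6.2 48.8] 0.94
scene tab L [-231.5   -3.6   49.2] 0.97
scene tray L [-55.5  -6.1   9.4] 0.88
```

View pics/zscene_d.png

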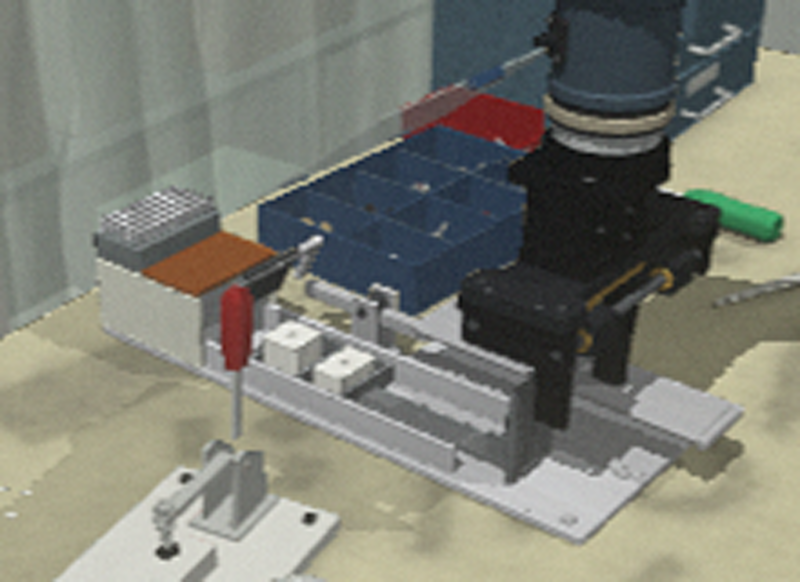

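The finger is on the tab with -2.9 N along x, and the gate is still open. I'll push 50 mm.

Request:
send_rows(
  targets=[0.5,0,0,0,0,0,-0.38,0.5,0,0,0,0,0,-0.38,0.5,0,0,0,0,0,-0.38,0.5,0,0,0,0,0,-0.38,0.5,0,0,0,0,0,-0.38,0.5,0,0,0,0,0,-0.38,0.5,0,0,0,0,0,-0.38,0.5,0,0,0,0,0,-0.38,0.5,0,0,0,0,0,-0.38,0.5,0,0,0,0,0,-0.38],
)

```text
time_s: 7.48
eef_pos: [0.5335, -0.1517, 0.0486]
orientation: [1.0, -0.027, -0.0, 0.0]
force: [-3.7, 0.7, 1.4]
gripper_width: 0.0603
```

```bash
python3 -c "
from look import *
look('e',('gate_edge','tab','tray'))"
```

```text
t 7.4833 tcpL [-194.8  -37.8   48.6] F [-3.7  0.7  1.4] w 0.0603 rpy [ 0.999 -0.054 -0.   ]
top gate_edge L [ 6.8 -4.5 46.6] 0.91
top tab L [-382.   291.    -0.4] 0.3
top tray L [-1.2 -6.9  6.4] 0.88
scene gate_edge L [ 0.7 -2.6 48.2] 0.66
scene tab L [-182.1   -1.4   49.1] 0.62
scene tray L [-2.5 -2.5  8.4] 0.57
```

View pics/zscene_e.png

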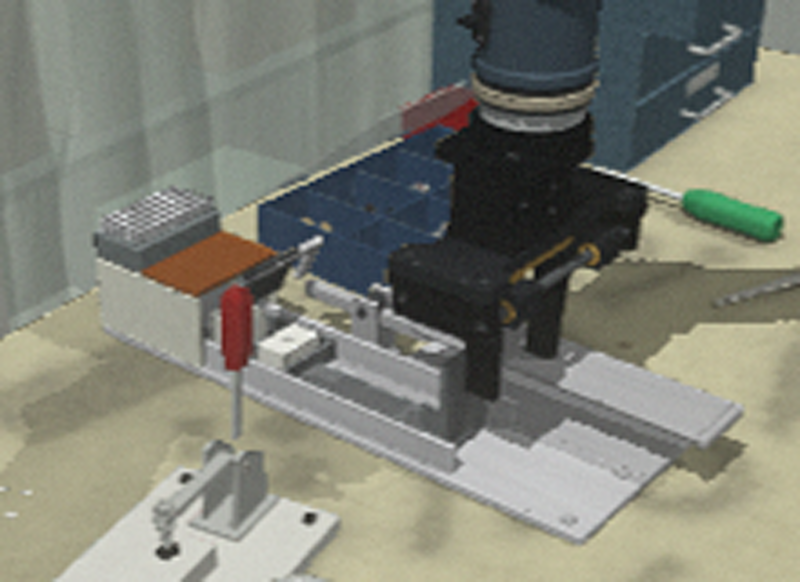

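The front block is under the gate with clearance. I'll continue another 50 mm.

Request:
send_rows(
  targets=[0.5,0,0.05,0,0,0,-0.38,0.5,0,0,0,0,0,-0.38,0.5,0,0,0,0,0,-0.38,0.5,0,0,0,0,0,-0.38,0.5,0,0,0,0,0,-0.38,0.5,0,0,0,0,0,-0.38,0.5,0,0,0,0,0,-0.38,0.5,0,0,0,0,0,-0.38,0.5,0,0,0,0,0,-0.38,0.5,0,0,0,0,0,-0.38],
)

```text
time_s: 8.72
eef_pos: [0.5795, -0.1545, 0.0475]
orientation: [1.0, -0.027, -0.004, 0.0]
force: [-7.4, 0.5, 7.7]
gripper_width: 0.0601
```

```bash
python3 -c "
from look import *
look('f',('gate_edge','tab','tray'))"
```

```text
t 8.7167 tcpL [-148.6  -38.    47.5] F [-7.4  0.5  7.7] w 0.0601 rpy [ 0.998 -0.055 -0.008]
top gate_edge L [ 7.3 -5.3 51. ] 0.95
top tab L [-244.7  241.5   -1.6] 0.45
top tray L [44.9 -5.1  7. ] 0.73
scene gate_edge L [ 3.1 -4.  52.4] 0.87
scene tab L [-134.9   -1.6   48.8] 0.83
scene tray L [44.4 -6.5  7.6] 0.81
```

View pics/zscene_f.png

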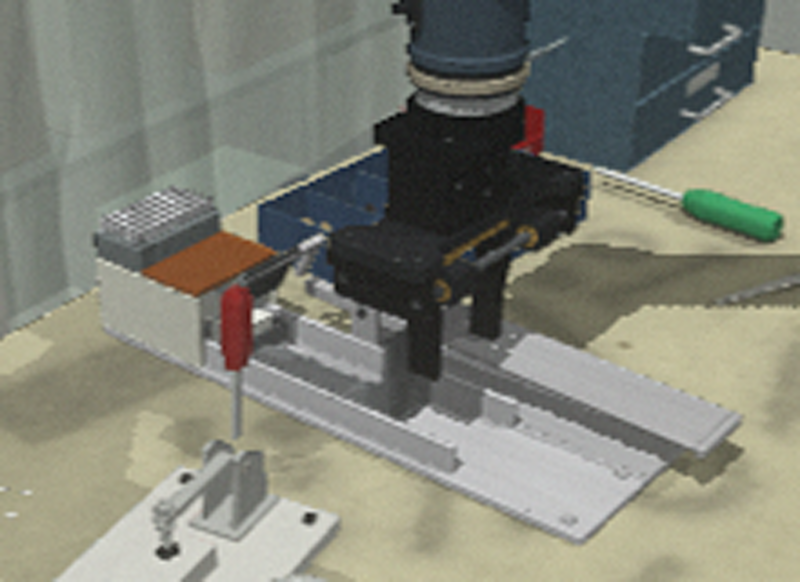

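The tray is around x = 45 mm and the gate is held at roughly 0.48. The force is rising as expected closer to the axle. I'll push the last stretch more slowly.

Request:
send_rows(
  targets=[0.3,0,0,0,0,0,-0.38,0.3,0,0,0,0,0,-0.38,0.3,0,0,0,0,0,-0.38,0.3,0,0,0,0,0,-0.38,0.3,0,0,0,0,0,-0.38],
)

```text
time_s: 9.53
eef_pos: [0.5958, -0.1554, 0.0476]
orientation: [1.0, -0.027, -0.002, 0.0]
force: [-6.6, 0.5, 5.7]
gripper_width: 0.0601
```

```bash
python3 -c "
from look import *
look('g',('gate_edge','tab','tray'))"
```

```text
t 9.5333 tcpL [-132.3  -38.1   47.6] F [-6.6  0.5  5.7] w 0.0601 rpy [ 0.998 -0.055 -0.005]
top gate_edge L [ 6.2 -3.2 50.7] 0.9
top tray L [57.7 -5.5  7.7] 0.7
scene gate_edge L [ 5.6 -2.8 52. ] 0.64
scene tab L [-122.7   -2.9   45.6] 0.66
scene tray L [61.6 -5.  10.3] 0.62
```

View pics/zscene_g.png

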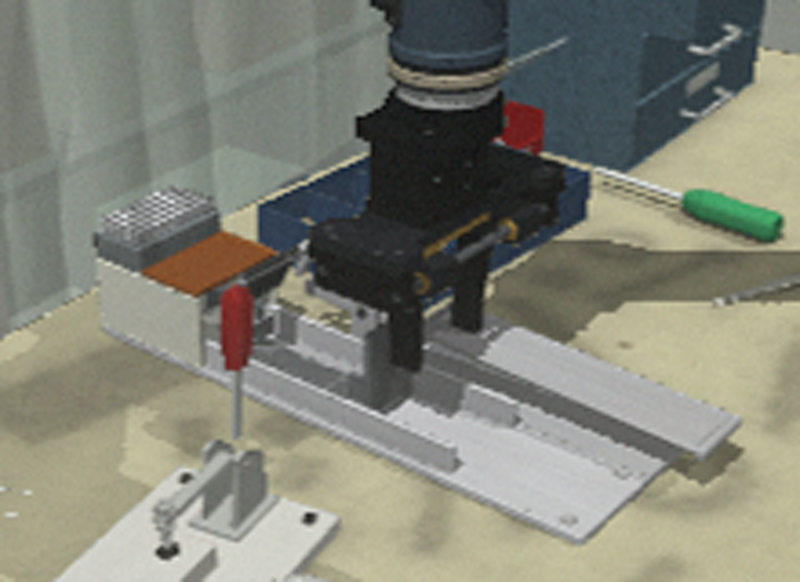

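Request:
send_rows(
  targets=[0.2,0,0,0,0,0,-0.38,0.2,0,0,0,0,0,-0.38,0.2,0,0,0,0,0,-0.38,0.2,0,0,0,0,0,-0.38],
)

```text
time_s: 10.27
eef_pos: [0.604, -0.1559, 0.0477]
orientation: [1.0, -0.027, -0.002, 0.0]
force: [-7.3, -0.1, 6.1]
gripper_width: 0.0604
```

Request:
send_rows(
  targets=[0.2,0,0,0,0,0,-0.38,0.2,0,0,0,0,0,-0.38],
)

```text
time_s: 10.43
eef_pos: [0.6071, -0.1561, 0.0477]
orientation: [1.0, -0.027, -0.003, 0.0]
force: [-12.2, 0.9, 11.8]
gripper_width: 0.0601
```

Request:
send_rows(
  targets=[0.2,0,0,0,0,0,-0.38],
)

```text
time_s: 10.52
eef_pos: [0.6072, -0.1561, 0.0477]
orientation: [1.0, -0.027, -0.005, 0.0]
force: [-17.2, 1.9, 16.2]
gripper_width: 0.0603
```

```bash
python3 -c "
from look import *
look('h',('gate_edge','tab','tray'))"
```

```text
t 10.5167 tcpL [-121.   -38.1   47.7] F [-17.2   1.9  16.2] w 0.0603 rpy [ 0.998 -0.054 -0.011]
top gate_edge L [ 5.8 -3.7 53.1] 0.82
top tray L [70.2 -6.1  8.2] 0.72
scene gate_edge L [ 1.7 -3.4 51.8] 0.93
scene tab L [-107.7   -3.1   49. ] 0.63
```

View pics/zscene_h.png

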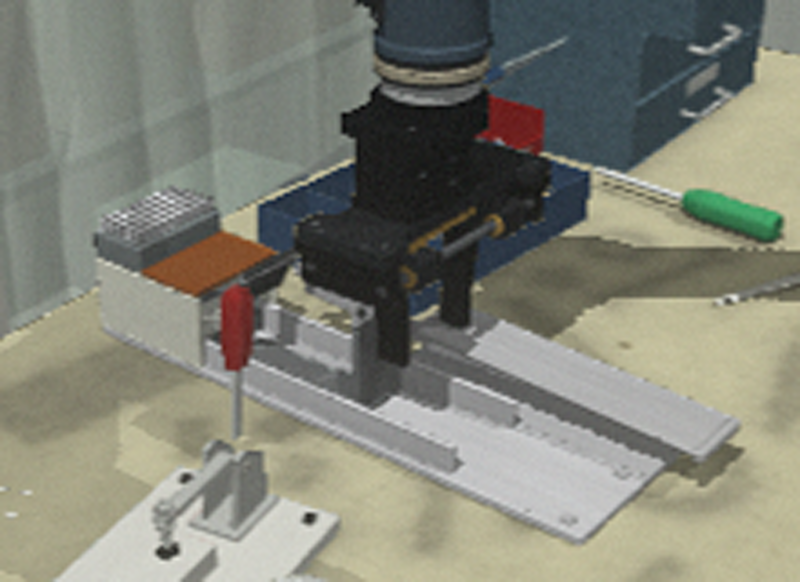

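View pics/ztop_h.png

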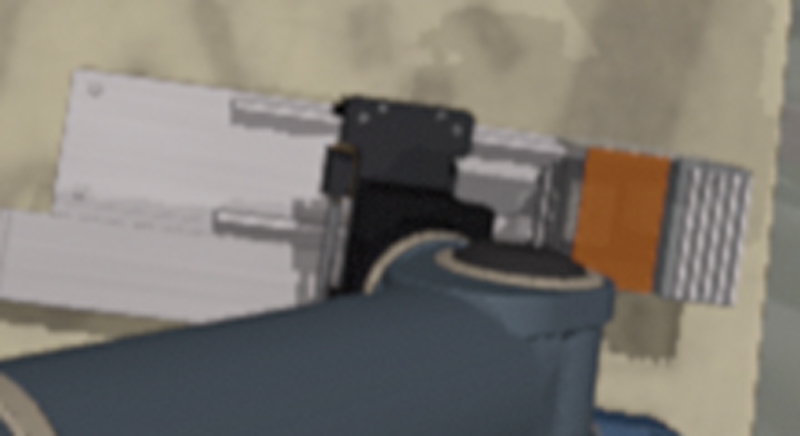

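The tray has stalled against the end stop: the TCP is at -121 where -121.5 was predicted, the force is 17 N, and the tray is read at x ≈ 70 mm. I'll back off the tab while keeping the paddle down, then rise slowly so the gate closes softly.

Request:
send_rows(
  targets=[-0.4,0,0,0,0,0,-0.38,-0.5,0,0,0,0,0,-0.38,-0.5,0,0,0,0,0,-0.38,-0.5,0,0,0,0,0,-0.38,-0.5,0,0,0,0,0,-0.38,0,0,0,0,0,0,-0.38],
)

```text
time_s: 11.42
eef_pos: [0.5889, -0.1546, 0.0489]
orientation: [1.0, -0.027, 0.002, 0.0]
force: [2.0, -0.9, 5.3]
gripper_width: 0.0601
```

```bash
python3 -c "
from look import *
look('i',('gate_edge','tab','tray'))"
```

```text
t 11.4167 tcpL [-139.3  -37.6   48.9] F [ 2.  -0.9  5.3] w 0.0601 rpy [ 0.999 -0.054  0.003]
top gate_edge L [ 6.4 -4.2 50.3] 0.74
top tray L [70.4 -4.9  8.2] 0.68
scene gate_edge L [ 3.3 -2.1 53.1] 0.69
scene tab L [-110.4   -2.1   47.6] 0.73
```

View pics/zscene_i.png

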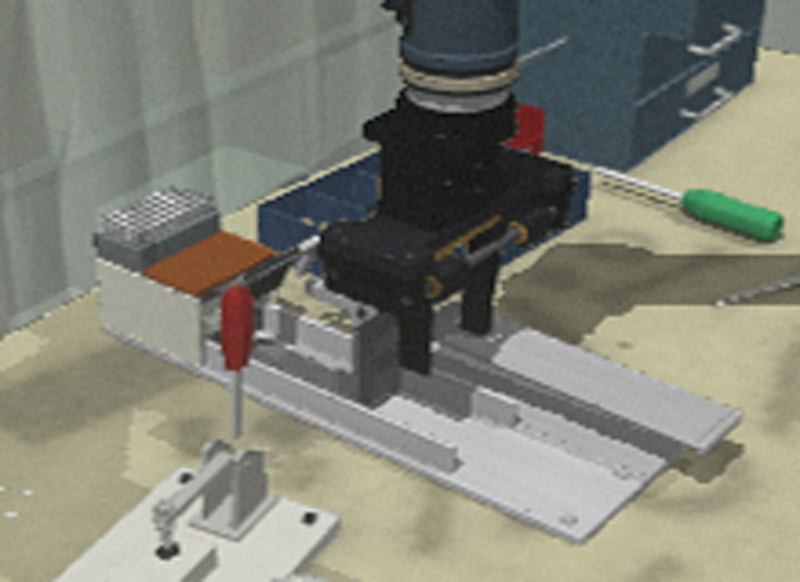

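The tray stayed home (tab at -110, tray at 70) and the finger is clear of the tab. Now I lift and let the gate down slowly.

Request:
send_rows(
  targets=[0,0,-0.4,0,0,0,-0.38,0,0,-0.4,0,0,0,-0.38,0,0,-0.5,0,0,0,-0.38,0,0,-0.5,0,0,0,-0.38,0,0,-0.6,0,0,0,-0.38,0,0,-0.6,0,0,0,-0.38,0,0,-0.6,0,0,0,-0.38,0,0,-0.6,0,0,0,-0.38,0,0,-1,0,0,0,-0.38,0,0,-2,0,0,0,-0.38],
)

```text
time_s: 12.65
eef_pos: [0.5849, -0.1544, 0.1184]
orientation: [1.0, -0.027, -0.004, -0.001]
force: [-0.1, -0.4, -1.4]
gripper_width: 0.0599
```

Request:
send_rows(
  targets=[0,0,-3,0,0,0,-0.38,0,0,-3,0,0,0,-0.38,0,0,-3,0,0,0,-0.38,0,0,-3,0,0,0,-0.38,-3,0,-2,0,0,0,-0.38,-3,0,0,0,0,0,-0.38,-3,3,0,0,0,0,-0.38,-2,3,0,0,0,0,-0.38,0,3,0,0,0,0,-0.38,0,0,0,0,0,0,-0.38],
)

```text
time_s: 13.48
eef_pos: [0.4698, -0.2448, 0.2602]
orientation: [0.999, -0.033, -0.001, 0.002]
force: [0.4, -1.3, -0.7]
gripper_width: 0.0603
```

```bash
python3 -c "
from look import *
look('j',('gate_edge','tab','tray','paddle','block_flat','block_cube','linen_tester','counter','small_tin'))"
```

```text
t 13.4833 tcpL [-253.3 -134.2  260.2] F [ 0.4 -1.3 -0.7] w 0.0603 rpy [ 0.998 -0.065 -0.002]
top gate_edge L [-0.3 -2.2 15.6] 0.63
top tab L [-113.3   -2.9   46.7] 0.89
top tray L [70.6 -3.4  7.5] 0.91
top paddle L [-205.9  -77.4  125.3] 0.77
top block_flat L [45.1 -7.9  8.6] 0.39
top linen_tester L [-268.9  337.7   -1.1] 0.56
top counter L [-383.4  289.    -1.8] 0.72
top small_tin L [-244.2  241.8   -1.7] 0.71
scene gate_edge L [-4.4 -2.8 15.9] 0.73
scene tab L [-107.9   -4.3   45.8] 0.74
scene paddle L [-205.3  -72.7  121.6] 0.94
scene block_flat L [47.7 -6.7 12. ] 0.38
scene linen_tester L [-273.3  340.3   -0.6] 0.62
scene counter L [-387.4  287.3   -0.9] 0.63
scene small_tin L [-243.6  240.7   -4.5] 0.59
```

View pics/zscene_j.png

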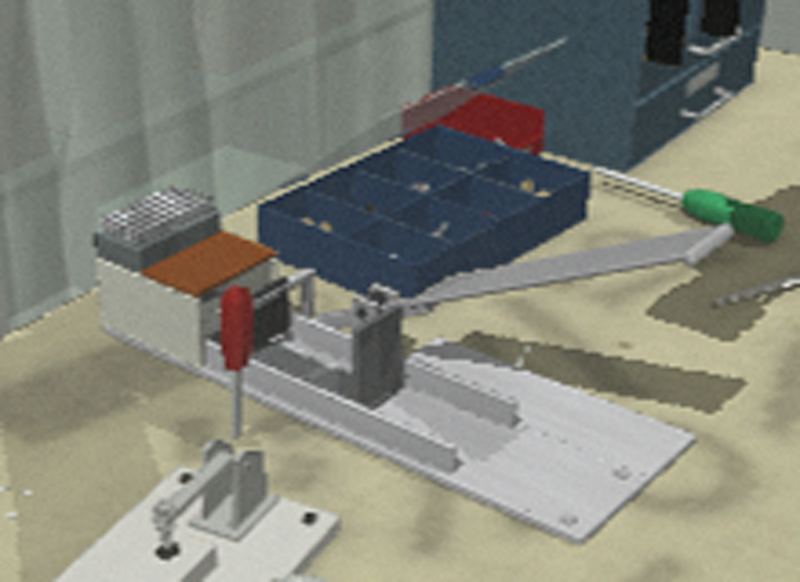

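View pics/ztop_j.png

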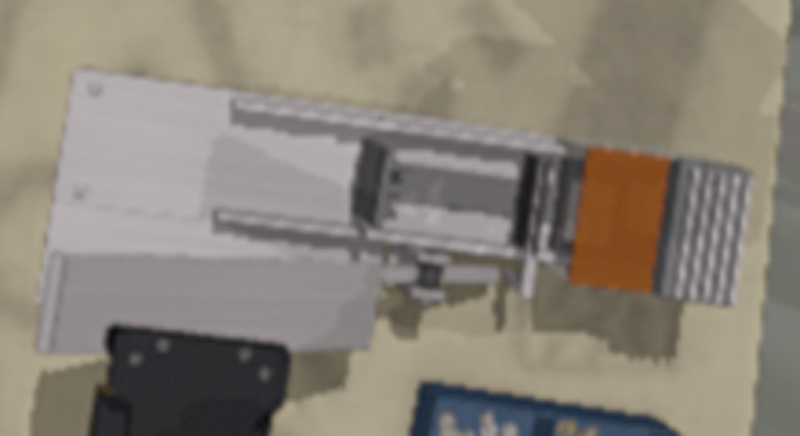

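The gate is shut (edge at 16 mm, as at the start). The tab is at about -111 mm, the tray is home, the arm is clear, and the bystanders are where they started. I'm handing in.

```bash
python3 -c "
from workcell import *
print(close_job())"
```

```text
the job is handed in; nothing more can be done
None
```

The tray is home in the chamber with the gate shut behind it, and I handed the job in at about 14.5 s of the 38 s. `close_job()` gives no verdict, so this rests on my own checks.

**What I did:** I pressed the paddle level with one fingertip, which held the gate edge 47–53 mm above the table. With the other finger I pushed the tab until the tray stalled against the back wall at about 17 N. I then backed the finger off the tab with the gate still open, and let the gate down slowly as I lifted away.

**Last checks:**
- **Tray:** the networks put its origin at x ≈ 70 mm and the tab at -108 to -113 mm. Home is 68 mm and -112 mm, so both agree within measuring error.
- **Gate:** its edge reads about 16 mm, the same as its shut reading at the start, and the paddle is back up.
- **Bystanders:** all three read within a few mm of where they started.
- **Arm:** it was clear of everything and showed no contact force.

**Not confirmed:**
- **Blocks:** they are hidden inside the chamber. `block_flat` was found only with low confidence (0.39), roughly where its pocket should be, and `block_cube` was not found at all. That they are still in place rests on the slow push and the clear space under the gate.
- **Loader position:** the measured points sat 2–5 mm to one side of my fit. That was harmless, because both fingers had more room than that.

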